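# Unlock the spring vice and hold its jaw open at the index

### The arm

A 6-joint arm with a two-finger parallel gripper is mounted at the origin on the work surface; the furniture and walls round the work are solid. World frame = base frame: x ahead of the robot, y to its left, z up, the work surface at z = 0. Lengths are in m, angles in rad, forces in N, time in s.
With the tool pointing down it reaches from about 0.425 to 0.95 m from the base axis. Payload 3.5 kg.
Tool frame: the origin (TCP) lies on the centre line of the jaws, within the pads' length; the fingertips stand 14 mm ahead of it and the grasp point (between the pads) lies 5 mm behind it (ctrl.finger_overhang is the distance from the TCP to the fingertips, in m); z points along the fingers, y is the line along which they close (so a half turn about z gives the same grasp; the last joint's range is limited). The gripper opens to 85 mm and grips with 20 to 120 N. Pads are 22 mm wide; open, the fingers measure 114 mm over their backs; the gripper's body (76 mm by 85 mm) begins 54 mm behind the grasp point. The pads swing forward as they close: fully open they stand 13 mm farther back than shut.
Start: joints at [-1.476, 0.286, 1.577, -0, 1.279, -0.15], TCP at [0.164, -0.655, 0.245] pointing down, gripper open.
Joint ranges: [-2.77, 2.77], [-0.9, 2.22], [0.21, 2.48], [-1.53, 4.67], [0.24, 2.81], [-2.84, 2.84]. Speed limits (rad/s): [2.79, 2.79, 3.14, 3.14, 3.14, 3.14].

### API

Orientations are given as a unit quaternion [x, y, z, w].
In Python, from plant import ctrl gives the robot as it stands.
- The arm moves only by the tool send_rows, never from a script. Its argument "moves" is text: rows parted by semicolons, each of 7 numbers parted by spaces: the turn, a rotation vector about the tool's x, y, z in units of 360 degrees (1.0 is 360 degrees), then the shift along the tool's x, y, z in units of 20 cm (1.0 is 20 cm), then the gripper's target within -1 to 1 (fully open at 1, half-way at 0, shut at -1). A call has 1 to 12 rows; each row is the pose to reach, as a shift and turn from the pose commanded when the call began, along the tool's axes at that moment, turning the shorter way round; what a row does not reach only later rows make up. A row lasts 1/8 s, in which the tool goes at most 62.5 mm and 10.7 degrees, less where a joint would pass 70% of its speed; a pose out of reach is approached as far as the arm can. A call with a number of a shift or a turn outside -1 to 1 is refused whole. A call with a gripper value outside its range is refused whole. The fingers move at their own pace and stop on an object; "newtons" is the grip in N (left out, the last holds). Time passes only in rows, so rows that repeat a pose let the fingers close. It gives the time, the measured TCP pose, the force, the opening and the grip force at its end, in the units of the state.
- ctrl.get_state(): the state, without advancing time (a new reading comes with each control period).
- ctrl.read_camera(name): name is "scene" or "side" or "wrist"; returns a dict with "image" (384x512x3 uint8, red, green, blue), "fovy" (degrees; the focal length in pixels is half the picture's height over the tangent of half this angle, whatever the lens; pixels are square), "cx", "cy" (the principal point, pixels), "extrinsics" (4x4, takes a point from camera to world coordinates). Camera axes: x right, y up, looking along -z (the intrinsics and any distortion apply to the point x, -y, -z); pixel columns grow to the right and rows downward; lengths in m; the calibration is good to about 2 mm. A picture is of the moment at which its call begins. There is no depth.
- ctrl.sign_off(): hands the job in; it is judged then, once.
The state is a dict: "time": time; "qpos": joint angles; "dq": joint speeds; "joint_efforts": joint torques, N m; "eef_pos": TCP position; "tcp_rot": TCP orientation; "contact_force": force on the tool from outside, world axes, zero at the start; "wrist_torque": the same for the moment, N m; "opening": opening from 0.0 (shut) to 1.0 (fully open); "finger_force": force on a finger pad.
Only numpy, scipy, OpenCV 4.12 (cv2) and the standard library are available. Lean on these libraries where they do the work, as an engineer would, in place of code of your own. Each camera call takes 0.05 s, during which the arm holds its last target. There are 200 camera calls.

### The job

Get the spring vice ready so that I can drop a crown adaptor into it: lift the yellow lock link up off its two posts by its black knob and set it down (not drop it) flat on the bench, knob up, on the side of the vice that carries the white scale rail. Then pull the black cross-bar handle out against the spring until the orange pointer on the sliding jaw stands level with the white line on the red index, and finish while still holding the handle there, so that the jaw stays open. Do not shift the index, and leave the crown adaptors and the spacer ring where they are.

Things in the scene. Friction and masses are not known exactly. Their poses are not given: they have to be found in the camera images.
- vice: Blue spring vice fixed to the bench; aluminium base plate 250 x 140 mm (x, y), top at 26 mm. Origin: on the bench under the plate's centre. x runs along the slide from the handle end to the fixed V jaw, y to the side with the white scale rail (out to y = 72, z = 61 mm), z up. Fixed jaw x = 70 to 115, end block x = -115 to -93 mm, both 90 mm wide, tops at 76 mm. Lock posts reach 96 mm.
- sliding_jaw: Sliding V jaw, its two guide rods and cross-bar handle, one moving piece (axes and, when shut, origin as the vice's). It slides only along the vice's x: pulling the handle towards -x opens it, 70 mm at most. A spring pulls it shut with 6 N when shut plus 1.5 N per 10 mm opened, so it runs back if let go. With the lock link on the posts it cannot open.
- handle (a point): Middle of the black cross-bar handle: a round bar 14 mm thick along the vice's y, 56 mm above the bench, between two 10 mm rods that come out of the end block at y = -36 and +36 mm, with open space between them. When shut, the bar's middle is 65 mm from the end block's face. Axes as the vice's.
- pointer (a point): Tip of the small orange pointer on the side of the sliding jaw, 60 mm above the bench; moves with the jaw. Axes as the vice's.
- index_mark (a point): White line on top of the red index (10 mm wide along x) clamped on the scale rail, 60 mm above the bench; it stands 25 to 60 mm from the shut pointer towards the vice's -x and differs from time to time. Axes as the vice's.
- lock_knob (a point): Point in the black knob (upright, round, 18 mm across, 8 to 48 mm above the link's underside) of the loose yellow lock link, 30 mm above its underside, z up. Link: flat bar 108 x 28 x 8 mm (x, y, z), about 0.12 kg, 13 mm holes 40 mm to either side of the knob. It starts on the jaw tops (underside at 76 mm) over two 10 mm posts 20 mm tall, so it must rise over 20 mm to be clear.
- crown_black: Black crown adaptor, 52 mm across, 30 mm high, loose on the bench beside the vice. Origin under its centre.
- crown_grey: Grey crown adaptor, 45 mm across, 24 mm high, loose on the bench beside the vice. Origin under its centre.
- spacer: Light turned spacer ring, 48 mm across, 14 mm high, loose on the bench beside the vice. Origin under its centre.
- box_lead_2: Thin grey cable fixed on the bench, about 7 mm thick, that runs under the vice's base plate; its origin lies on it and it runs some 0.17 m either way along world (-0.57, 0.82, 0) there. The bench is bare between it and the fixed-jaw end of the vice.

How it is judged:
On the way, in this order (a step that is already met when the one before it is completed fails the run):
1. the lock link is lifted clear of its two posts with the jaw still shut (z of lock_knob in the frame of vice above 0.127 m and x of pointer in the frame of vice above 0.036 m), for 0.05 s.
2. the lock link stands flat on the bench, knob up, let go (height (world z) of lock_knob below 0.042 m and angle between lock_knob's own z axis and vertical below 0.25 rad and y of lock_knob in the frame of vice above 0.07 m and contact force between the fingers and lock_link below 0.1 N and linear speed of lock_link below 0.03 m/s), for 0.2 s.
3. the jaw is pulled open to the index by the handle (x of pointer in the frame of index_mark between -0.005 and 0.005 m and contact force between the fingers and sliding_jaw above 4 N), for 0.5 s.
At the end, for the whole second after the job is handed in: The fingers hold the handle against the spring (over 4 N) with the pointer within 5 mm of the index line (the red index's width); the lock link rests flat on the bench on the scale-rail side (knob within 0.25 rad of upright, its middle under 42 mm), touching neither fingers nor sliding jaw (all of step 2 and all of step 3 and contact force between lock_link and sliding_jaw below 0.2 N); the arm keeps its last pose, push and grip.
It fails at once if the lock link was dropped or thrown (contact force between the fingers and lock_link below 0.05 N and linear speed of lock_link above 0.8 m/s).
It fails at once if the index was shifted (distance of index_mark from where it was at the start of the episode above 0.003 m).
It fails at once if a crown adaptor or the spacer ring was pushed away (distance of any of crown_black, crown_grey, spacer from where it was at the start of the episode above 0.02 m).
It also fails if it takes over 50 s, if anything falls off the work surface, if the arm or the gripper's body presses on something with over 40 N, if the wrist force passes 120 N, or if a joint passes its speed limit or range.

## Working session

There is one attempt and no reset: what is moved stays moved. The work goes in short steps, Python scripts to look and compute and a tool call to move; the robot and the scene stay as the last step left them, time stands still between calls to the robot, and variables do not carry over. Pictures are saved under pics/ and viewed, at most 12 in all, crops included, and the job is handed in when it is done.

Besides the shell and the picture viewer there is one more tool, called after "Emit:" by a JSON object that holds its "api" and its "payload". send_rows: Moves the arm, as the interface text tells. Its arguments: {"type":"object","properties":{"moves":{"type":"string"},"newtons":{"type":"number"}},"required":["moves"]}

```bash
ls; mkdir -p pics
cat > h.py <<'E'
import numpy as np, cv2
from plant import ctrl
def cam(n):
    c=ctrl.read_camera(n); return c
def ray(c,u,v):
    f=c["image"].shape[0]/2/np.tan(np.radians(c["fovy"])/2)
    E=np.array(c["extrinsics"]); d=E[:3,:3]@np.array([(u-c["cx"])/f,-(v-c["cy"])/f,-1]); return E[:3,3],d/np.linalg.norm(d)
def onz(c,u,v,z):
    o,d=ray(c,u,v); return o+d*(z-o[2])/d[2]
def proj(c,p):
    f=c["image"].shape[0]/2/np.tan(np.radians(c["fovy"])/2)
    E=np.array(c["extrinsics"]); q=E[:3,:3].T@(np.array(p)-E[:3,3]); return np.array([c["cx"]+f*q[0]/-q[2],c["cy"]-f*q[1]/-q[2]])
def tri(c1,p1,c2,p2):
    o1,d1=ray(c1,*p1);o2,d2=ray(c2,*p2)
    s=np.linalg.lstsq(np.c_[d1,-d2],o2-o1,rcond=None)[0]; a=o1+s[0]*d1;b=o2+s[1]*d2
    return (a+b)/2,np.linalg.norm(a-b)
E
python3 - <<'E'
from h import *
import pickle
d={}
for n in("scene","side","wrist"):
    c=cam(n); d[n]=c; print(n,c["fovy"],c["cx"],c["cy"],[k for k in c],np.round(c["extrinsics"],3).tolist())
    cv2.imwrite(f"pics/{n}0.png",cv2.resize(c["image"][:,:,::-1],(800,600),interpolation=cv2.INTER_CUBIC))
pickle.dump(d,open("c0.pkl","wb"))
print(ctrl.get_state())
E
```

```text
pics
scene 52.52861855845623 253.2640831520222 195.4032799732743 ['image', 'fovy', 'cx', 'cy', 'extrinsics'] [[0.654, 0.279, -0.703, -0.095], [-0.756, 0.228, -0.613, -0.653], [-0.011, 0.933, 0.36, 0.407], [0.0, 0.0, 0.0, 1.0]]
side 51.04133784984371 258.6062138833878 192.75485722770597 ['image', 'fovy', 'cx', 'cy', 'extrinsics'] [[-0.907, 0.279, -0.316, 0.241], [-0.422, -0.614, 0.667, 0.451], [-0.008, 0.738, 0.675, 0.668], [0.0, 0.0, 0.0, 1.0]]
wrist 59.5585574462426 255.1285165185349 189.07688427347583 ['image', 'fovy', 'cx', 'cy', 'extrinsics'] [[0.243, 0.933, 0.266, 0.231], [-0.97, 0.234, 0.065, -0.638], [-0.001, -0.274, 0.962, 0.372], [0.0, 0.0, 0.0, 1.0]]
{'time': 0.15, 'qpos': array([-1.47598232e+00,  2.87041564e-01,  1.57784837e+00, -1.13333052e-06,
        1.27858759e+00, -1.50000588e-01]), 'dq': array([-0.00036438, -0.00166038, -0.00356435, -0.00071262, -0.00088656,
        0.00051635]), 'joint_efforts': array([ 1.33661233e-03, -4.06601429e+01, -2.93139875e+01, -9.59615636e-05,
        3.96170391e-03,  1.15659307e-05]), 'eef_pos': array([ 0.16358572, -0.65437754,  0.24420781]), 'tcp_rot': array([ 9.92517116e-01,  1.22101951e-01,  2.54592765e-05, -9.42090349e-04]), 'contact_force': array([-0.25685032,  0.25376255,  0.01707948]), 'wrist_torque': array([-0.02365955,  0.01371403, -0.02478674]), 'finger_force': 0.0, 'opening': 0.9972863653896905}
```

View pics/scene0.png

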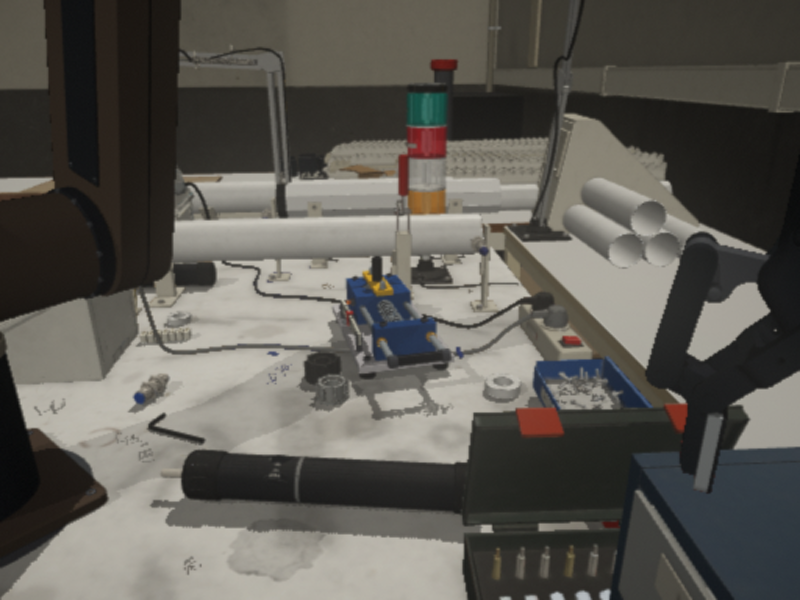

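View pics/side0.png

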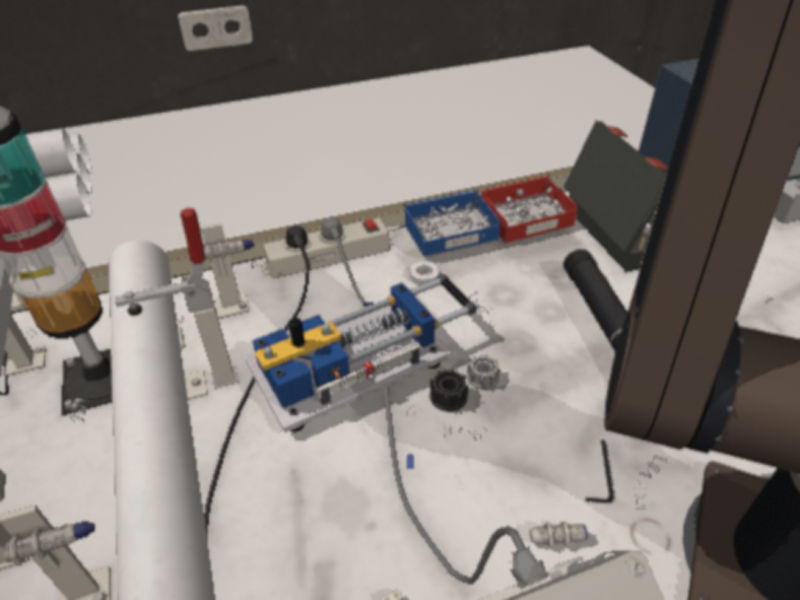

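View pics/wrist0.png

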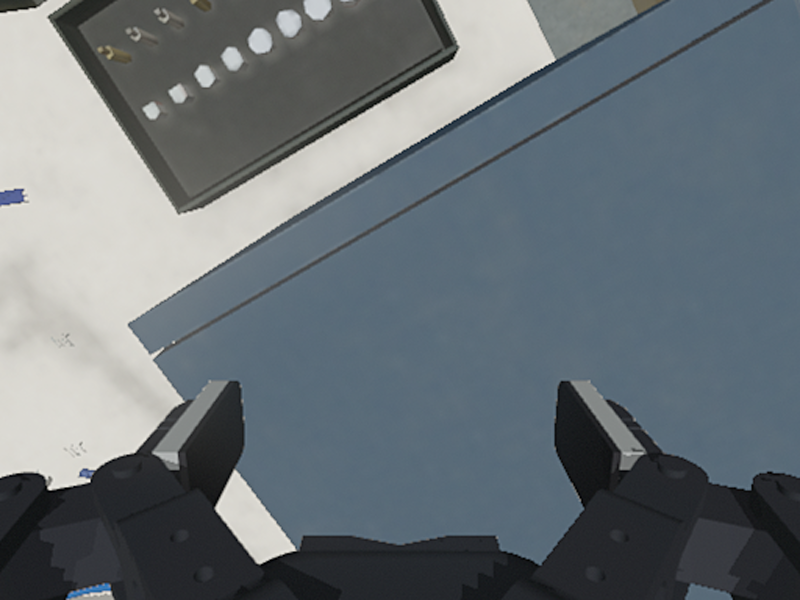

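The side view shows the vice: the knob is around (296,332) in the 800-px picture and the yellow link runs (258,355)–(340,335). The handle bar goes from (443,281) to (474,309), the red index is at (369,368) and the orange pointer at about (336,372). The scene view shows the knob at (377,268) and the handle at (420,357).

Run:
```python
from h import *
import pickle
d=pickle.load(open("c0.pkl","rb")); S=d["side"]; C=d["scene"]; k=.64
print("knob tri",tri(S,(296*k,333*k),C,(377*k,268*k)))
print("knobtop z.124",onz(S,296*k,322*k,.124), "handle", [onz(S,u*k,v*k,.06).round(3) for u,v in((443,281),(474,309),(458,295))])
print("handle tri",tri(S,(458*k,295*k),C,(420*k,357*k)))
hsv=cv2.cvtColor(S["image"],cv2.COLOR_RGB2HSV)
def m(lo,hi,x0,y0,x1,y1):
    q=cv2.inRange(hsv,lo,hi); z=np.zeros_like(q); z[y0:y1,x0:x1]=q[y0:y1,x0:x1]; return z
y=m((18,120,100),(35,255,255),150,190,240,250)
r=cv2.minAreaRect(cv2.findNonZero(y)); 
ys=cv2.boxPoints(r); print("yellow",ys.round(1).tolist())
print([onz(S,*p,.084).round(3) for p in ys])
for nm,lo,hi in(("red",(0,150,90),(8,255,255)),("red2",(172,150,90),(180,255,255))):
    q=m(lo,hi,190,215,290,260); n,l,s,ce=cv2.connectedComponentsWithStats(q)
    print(nm,s[1:].tolist(),[(c.round(1),onz(S,*c,.06).round(3)) for c in ce[1:]])
# bases
for n,p in dict(black=(449,405),grey=(485,386),spacer=(424,280)).items(): print(n,onz(S,p[0]*k,p[1]*k,0).round(3))
print("plate front corner",onz(S,292*k,424*k,.026), onz(S,250*k,357*k,.026))
cv2.imwrite("pics/side1.png",cv2.resize(S["image"][160:290,150:320,::-1],(784,600),interpolation=cv2.INTER_CUBIC))
```

```text
knob tri (array([0.60766436, 0.0009936 , 0.10240248]), np.float64(0.0026403425999133646))
knobtop z.124 [0.60262263 0.00293003 0.124     ] handle [array([ 0.493, -0.215,  0.06 ]), array([ 0.43 , -0.176,  0.06 ]), array([ 0.461, -0.195,  0.06 ])]
handle tri (array([ 0.46544179, -0.20295479,  0.05504195]), np.float64(0.005574282359731179))
yellow [[163.10000610351562, 224.6999969482422], [213.89999389648438, 205.0], [218.5, 216.89999389648438], [167.8000030517578, 236.6999969482422]]
[array([0.648, 0.037, 0.084]), array([ 0.584, -0.054,  0.084]), array([ 0.559, -0.028,  0.084]), array([0.622, 0.059, 0.084])]
red [[234, 233, 5, 6, 16]] [(array([235.9, 235.4]), array([ 0.515, -0.016,  0.06 ]))]
red2 [] []
black [ 0.414 -0.048  0.   ]
grey [ 0.381 -0.099  0.   ]
spacer [ 0.547 -0.27   0.   ]
plate front corner [0.57420802 0.08014711 0.026     ] [0.6885249  0.00790596 0.026     ]
```

View pics/side1.png

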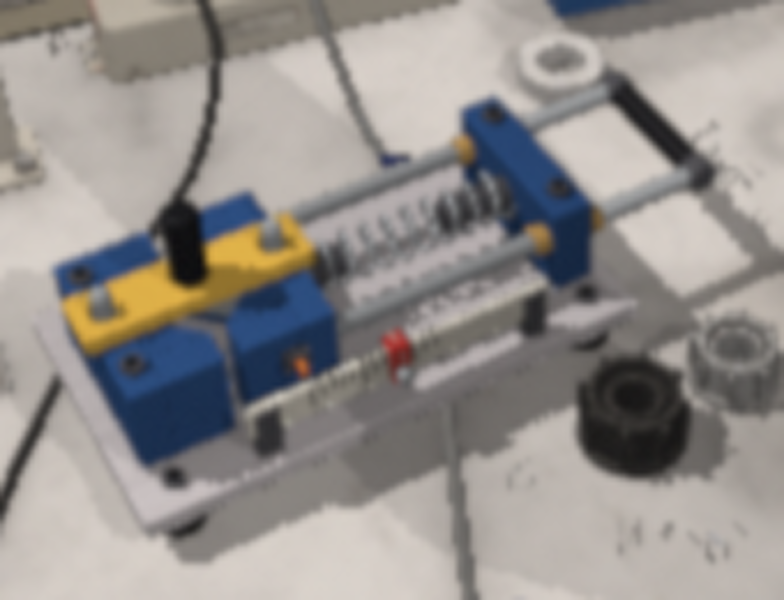

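The crop shows, within the 784x600 crop, the pointer tip at about (305,372), the red index at (397,350), and the cable leaving the plate at (447,400). The vice's x axis lies at about 54.7° in the world frame and the knob is at (0.605, 0.002). I'll start the transit now.

Emit:
{"api": "send_rows", "payload": {"moves": "0 0 0 0 0 -0.4 1; 0 0 0 0 0 -0.4 1; 0 0 0 0.98 -0.885 -0.4 1; 0 0 0 0.98 -0.885 -0.4 1; 0 0 0 0.98 -0.885 -0.4 1; 0 0 0 0.98 -0.885 -0.4 1; 0 0 0 0.98 -0.885 -0.4 1; 0 0 0 0.98 -0.885 -0.4 1"}}

```text
time: 1.15
eef_pos: [0.3112, -0.4353, 0.3253]
tcp_rot: [0.992, 0.123, -0.0, 0.0]
contact_force: [-0.2, 0.2, 0.3]
opening: 1.002
finger_force: 0.0
```

Emit:
{"api": "send_rows", "payload": {"moves": "0 0 0 0.98 -0.885 0 1; 0 0 0 0.98 -0.885 0 1; 0 0 0 0.98 -0.885 0 1; 0 0 0 0.98 -0.885 0 1; 0 0 0 0.98 -0.885 0 1; 0 0 0 0.98 -0.885 0 1"}}

```text
time: 1.9
eef_pos: [0.4582, -0.2173, 0.325]
tcp_rot: [0.993, 0.122, -0.0, 0.0]
contact_force: [-0.4, -0.6, -0.1]
opening: 1.0
finger_force: 0.0
```

Emit:
{"api": "send_rows", "payload": {"moves": "0 0 -0.03 0.6 -0.6 0 1; 0 0 -0.06 0.6 -0.6 0 1; 0 0 -0.09 0.6 -0.6 0 1; 0 0 -0.114 0.6 -0.6 0 1; 0 0 -0.114 0.6 -0.6 0 1; 0 0 -0.114 0.6 -0.6 0 1"}}

```text
time: 2.65
eef_pos: [0.5453, -0.0728, 0.3251]
tcp_rot: [0.888, 0.46, -0.0, 0.0]
contact_force: [-0.3, -1.0, -0.3]
opening: 1.002
finger_force: 0.0
```

Run:
```python
from h import *
import pickle
W=cam("wrist"); pickle.dump(W,open("w1.pkl","wb"))
cv2.imwrite("pics/w1.png",cv2.resize(W["image"][:,:,::-1],(800,600),interpolation=cv2.INTER_CUBIC))
s=ctrl.get_state(); print(s["time"],s["eef_pos"],s["tcp_rot"],s["qpos"],s["contact_force"])
S=pickle.load(open("c0.pkl","rb")); k=.64
print("pipe end",tri(S["side"],(140*k,245*k),S["scene"],(478*k,218*k)))
print("cable",onz(S["side"],247,247,0),onz(S["side"],400*k,500*k,0))
print("knob in w px*1.5625",proj(W,(.606,.002,.124))*1.5625)
```

```text
2.7 [ 0.54523442 -0.07257007  0.32525552] [ 8.87735616e-01  4.60353619e-01 -1.32998972e-04  5.97666235e-05] [-3.16687077e-01 -4.26991346e-02  1.79274332e+00 -2.78051619e-04
  1.39164939e+00  2.97371808e-01] [-0.25909113 -0.8740453  -0.88368619]
pipe end (array([ 0.8690506 , -0.02254932,  0.14301627]), np.float64(0.00106210129673943))
cable [ 0.5046962 -0.043027   0.       ] [0.41363208 0.10499745 0.        ]
knob in w px*1.5625 [408.43820713  97.40782006]
```

View pics/w1.png

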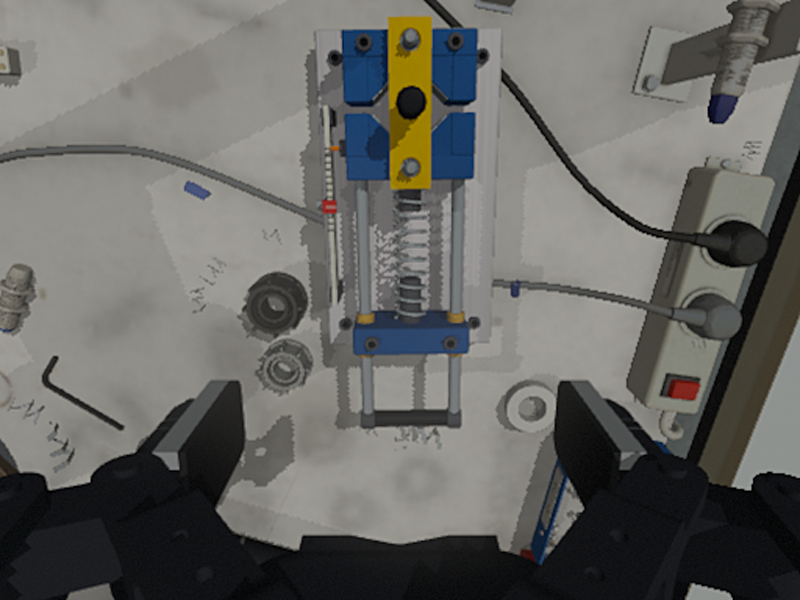

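The wrist view is well aligned with the vice: knob (410,102), posts (409,38) and (409,167), bar ends (367,420) and (454,420), orange pointer (333,148), red index (329,207), black crown (275,304). The grey cable leaves the rail side level with the index and heads up and left.

Run:
```python
from h import *
import pickle
W=pickle.load(open("w1.pkl","rb")); k=.64
P=lambda u,v,z: onz(W,(u+.5)*k,(v+.5)*k,z)
h=cv2.cvtColor(W["image"],cv2.COLOR_RGB2HSV); I=W["image"].astype(int)
def cc(mask,x0,y0,x1,y1,z,n):
    z0=np.zeros(mask.shape,np.uint8); z0[y0:y1,x0:x1]=mask[y0:y1,x0:x1]>0
    N,l,s,c=cv2.connectedComponentsWithStats(z0)
    i=1+np.argmax(s[1:,4]); p=onz(W,*c[i],z); print(n,s[i].tolist(),c[i].round(1),p.round(4)); return p
red=cv2.inRange(h,(0,170,100),(6,255,255))|cv2.inRange(h,(174,170,100),(180,255,255))
idx=cc(red,200,120,225,145,.060,"index")
org=cv2.inRange(h,(8,150,120),(19,255,255)); ptr=cc(org,203,85,225,105,.060,"pointer")
yel=cv2.inRange(h,(20,150,100),(34,255,255)); ln=cc(yel,230,0,290,125,.084,"link")
kn=cc(((h[...,2]<40)*255).astype(np.uint8),250,50,275,75,.12,"knob")
p1,p2=P(409,38,.096),P(409,167,.096); print("posts",p1,p2,np.linalg.norm(p1-p2))
d=(p1-p2)[:2]; a=np.arctan2(d[1],d[0]); 
hl,hr=P(367,419,.058),P(454,418,.058); hm=(hl+hr)/2; print("handle",hm,np.linalg.norm(hl-hr))
t=(hl-hr)[:2]; b=np.arctan2(-t[0],t[1]); print("angles",np.degrees([a,np.arctan2(*( (p1+p2)/2-hm)[1::-1])]),"bar",np.degrees(np.arctan2(t[1],t[0]))-90)
vx=np.array([np.cos(a),np.sin(a)]); vy=np.array([-vx[1],vx[0]])
O=hm[:2]+.18*vx; print("O",O)
for n,p in dict(knob=kn,posts=(p1+p2)/2,ptr=ptr,idx=idx,crown=P(275,304,.03),cab1=P(320,218,0),cab2=P(210,172,0),cab3=P(130,148,0)).items():
    r=p[:2]-O; print(n,p.round(4),"vice",(r@vx).round(4),(r@vy).round(4))
s=ctrl.get_state(); print("tcp",s["eef_pos"])
```

```text
index [207, 128, 8, 9, 39] [210.2 131.8] [ 0.518  -0.0222  0.06  ]
pointer [211, 94, 6, 2, 11] [213.7  94.5] [0.5465 0.0087 0.06  ]
link [248, 11, 28, 110, 2288] [262.2  64.8] [0.6078 0.0018 0.084 ]
knob [254, 55, 18, 20, 290] [262.6  64.9] [ 6.058e-01 -3.000e-04  1.200e-01]
posts [0.62798097 0.03141222 0.096     ] [ 0.58337093 -0.03258243  0.096     ] 0.07800878807172446
handle [ 0.46653906 -0.20376707  0.058     ] 0.07319969431382121
angles [55.12003187 55.59706399] bar 55.49542348798457
O [ 0.5694737  -0.05610373]
knob [ 6.058e-01 -3.000e-04  1.200e-01] vice 0.0666 0.0021
posts [ 6.057e-01 -6.000e-04  9.600e-02] vice 0.0662 0.0021
ptr [0.5465 0.0087 0.06  ] vice 0.04 0.0559
idx [ 0.518  -0.0222  0.06  ] vice -0.0016 0.0616
crown [ 0.4263 -0.0625  0.03  ] vice -0.0872 0.1138
cab1 [ 0.4956 -0.0277  0.    ] vice -0.0189 0.0769
cab2 [0.4435 0.0565 0.    ] vice 0.0203 0.1678
cab3 [0.4019 0.1097 0.    ] vice 0.0402 0.2323
tcp [ 0.54523442 -0.07257007  0.32525552]
```

Emit:
{"api": "send_rows", "payload": {"moves": "0 0 0 0.47 0.04 0.3 0.2; 0 0 0 0.47 0.04 0.6 0.2; 0 0 0 0.47 0.04 0.8 0.2; 0 0 0 0.47 0.04 0.8 0.2; 0 0 0 0.47 0.04 0.8 0.2; 0 0 0 0.47 0.04 0.8 0.2", "newtons": 40}}

```text
time: 3.45
eef_pos: [0.6077, 0.0005, 0.1692]
tcp_rot: [0.887, 0.462, 0.002, 0.002]
contact_force: [-0.9, -0.0, -0.1]
opening: 0.601
finger_force: 0.0
```

Run:
```python
from h import *
W=cam("wrist")
cv2.imwrite("pics/w2.png",cv2.resize(W["image"][:,:,::-1],(800,600),interpolation=cv2.INTER_CUBIC))
s=ctrl.get_state(); print(s["time"],s["eef_pos"],s["tcp_rot"],s["opening"],s["contact_force"])
print("tcp at knob height px",proj(W,[*s["eef_pos"][:2],.12])*1.5625,"knob est",proj(W,[.606,-.0005,.124])*1.5625)
```

```text
3.5 [6.07646577e-01 5.75677954e-04 1.69158083e-01] [0.88700905 0.46174152 0.00246308 0.00191175] 0.5978033783177897 [ 0.07329768 -0.11461433 -0.84871953]
tcp at knob height px [395.92181524 343.85419993] knob est [393.8896184  352.73888358]
```

View pics/w2.png

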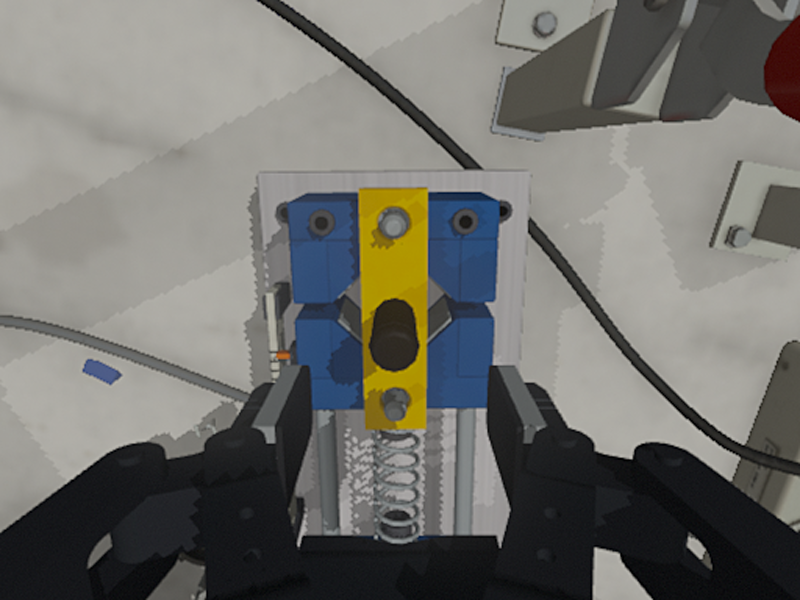

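The knob top is at (394,345), right on the TCP's projection (396,344), so the grasp is centred. I'll go down, grip, then lift.

Emit:
{"api": "send_rows", "payload": {"moves": "0 0 0 0 0 0.16 0.2; 0 0 0 0 0 0.3 0.2; 0 0 0 0 0 0.31 0.2; 0 0 0 0 0 0.31 -0.4; 0 0 0 0 0 0.31 -1; 0 0 0 0 0 0.31 -1; 0 0 0 0 0 0.31 -1; 0 0 0 0 0 0.31 -1", "newtons": 40}}

```text
time: 4.5
eef_pos: [0.6073, 0.0013, 0.1058]
tcp_rot: [0.887, 0.462, 0.001, 0.001]
contact_force: [-0.8, -0.8, 6.3]
opening: 0.196
finger_force: 39.6
```

Emit:
{"api": "send_rows", "payload": {"moves": "0 0 0 0 0 -0.03 -1; 0 0 0 0 0 -0.09 -1; 0 0 0 0 0 -0.15 -1; 0 0 0 0 0 -0.22 -1; 0 0 0 0 0 -0.3 -1; 0 0 0 0 0 -0.3 -1; 0 0 0 0 0 -0.3 -1", "newtons": 40}}

```text
time: 5.38
eef_pos: [0.6056, 0.0016, 0.1632]
tcp_rot: [0.887, 0.462, -0.0, -0.0]
contact_force: [-0.4, -0.6, -1.3]
opening: 0.2
finger_force: 39.4
```

Emit:
{"api": "send_rows", "payload": {"moves": "0 0 0 0.02 -0.2 0 -1; 0 0 0 0.05 -0.4 0 -1; 0 0 0 0.08 -0.6 0 -1; 0 0 0 0.08 -0.615 0 -1; 0 0 0 0.08 -0.615 0.2 -1; 0 0 0 0.08 -0.615 0.4 -1; 0 0 0 0.08 -0.615 0.55 -1; 0 0 0 0.08 -0.615 0.6 -1; 0 0 0 0.08 -0.615 0.6 -1; 0 0 0 0.08 -0.615 0.6 -1"}}

```text
time: 6.62
eef_pos: [0.5156, 0.085, 0.0448]
tcp_rot: [0.887, 0.462, 0.001, 0.001]
contact_force: [-0.3, 0.6, -0.9]
opening: 0.196
finger_force: 39.5
```

Run:
```python
from h import *
c=cam("side")
cv2.imwrite("pics/s2.png",cv2.resize(c["image"][160:310,120:320,::-1],(800,600),interpolation=cv2.INTER_CUBIC))
s=ctrl.get_state(); print(s["time"],s["eef_pos"],s["tcp_rot"],s["opening"],s["contact_force"])
```

```text
6.675 [0.51562143 0.08500348 0.0449162 ] [8.86751949e-01 4.62242831e-01 1.38006786e-03 8.01406267e-04] 0.19641653256597405 [-0.46219702  0.0298408  -2.15001788]
```

View pics/s2.png

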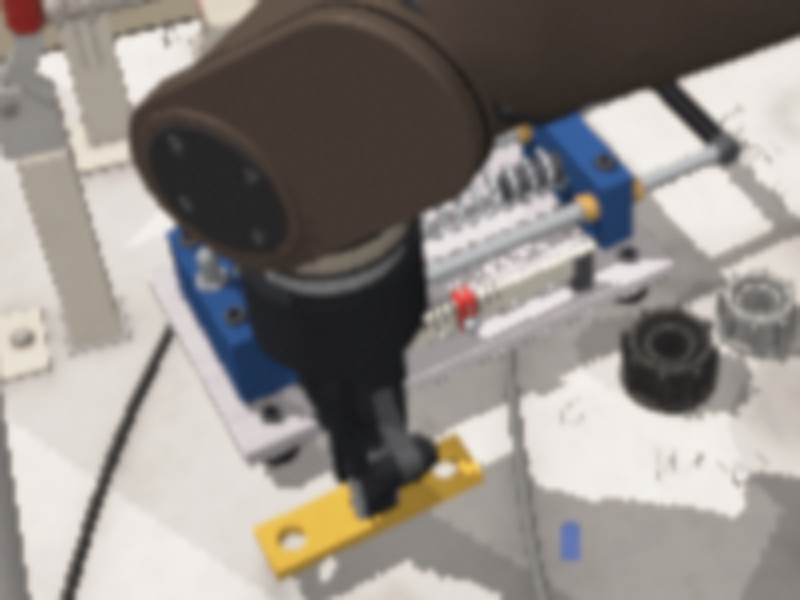

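The link hangs level beside the rail, with its right end at (480,470) and the cable clear of it at (520,470). Now I'll lower it gently.

Emit:
{"api": "send_rows", "payload": {"moves": "0 0 0 0 0 0.03 -1; 0 0 0 0 0 0.055 -1; 0 0 0 0 0 0.065 -1; 0 0 0 0 0 0.073 -1; 0 0 0 0 0 0.075 -1; 0 0 0 0 0 0.075 -1"}}

```text
time: 7.42
eef_pos: [0.5138, 0.0851, 0.0299]
tcp_rot: [0.887, 0.462, -0.001, -0.001]
contact_force: [-6.6, -0.6, 11.1]
opening: 0.195
finger_force: 40.8
```

Emit:
{"api": "send_rows", "payload": {"moves": "0 0 0 0 0 -0.005 -0.6; 0 0 0 0 0 -0.01 -0.4; 0 0 0 0 0 -0.01 -0.1; 0 0 0 0 0 -0.01 -0.1; 0 0 0 0 0 -0.01 -0.1; 0 0 0 0 0 -0.01 -0.1; 0 0 0 0 0 -0.2 -0.1; 0 0 0 0 0 -0.5 -0.1; 0 0 0 0 0 -0.9 -0.1; 0 0 0 0 0 -1 -0.1; 0 0 0 0 0 -1 -0.1; 0 0 0 0 0 -1 -0.1"}}

```text
time: 8.93
eef_pos: [0.5135, 0.0852, 0.2271]
tcp_rot: [0.887, 0.462, -0.001, -0.0]
contact_force: [0.3, 0.3, 0.1]
opening: 0.448
finger_force: 0.0
```

Run:
```python
from h import *
import pickle
W=cam("wrist"); pickle.dump(W,open("w3.pkl","wb"))
cv2.imwrite("pics/w3.png",cv2.resize(W["image"][:,:,::-1],(800,600),interpolation=cv2.INTER_CUBIC))
s=ctrl.get_state(); print(s["time"],s["eef_pos"],s["tcp_rot"],s["opening"],s["contact_force"])
```

```text
8.975 [0.51306421 0.08514708 0.22624965] [ 0.88675298  0.46224005 -0.0015781  -0.00089509] 0.4485566098424756 [ 0.63797062 -0.46717874 -0.12412035]
```

View pics/w3.png

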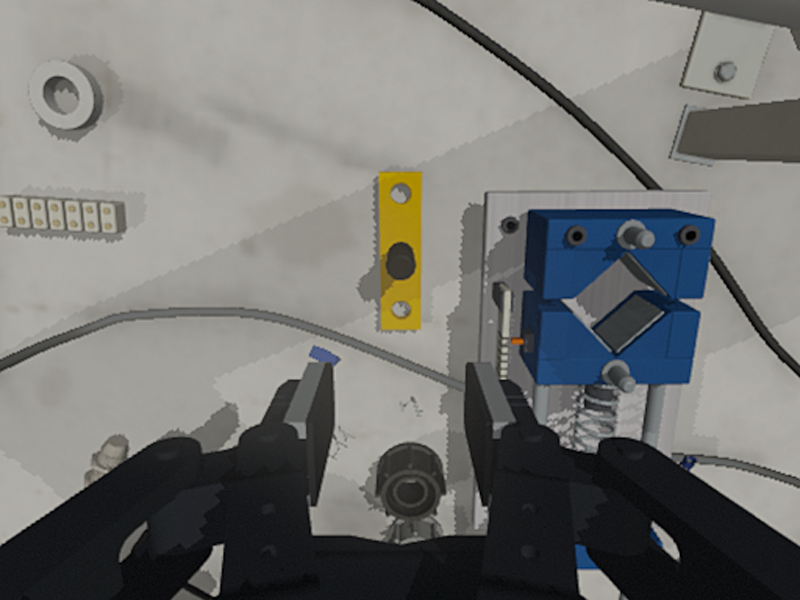

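The link is set down flat with its knob up at (400,262), clear of the cable. The jaw is still shut with the pointer at (517,341). Next I'll take a closer look at the pointer and index on the way to the handle.

Emit:
{"api": "send_rows", "payload": {"moves": "0 0 0 -0.2 0.16 0.07 1; 0 0 0 -0.41 0.33 0.135 1; 0 0 0 -0.41 0.33 0.135 1; 0 0 0 -0.41 0.33 0.135 1; 0 0 0 -0.41 0.33 0.135 1"}}

```text
time: 9.6
eef_pos: [0.5212, -0.0188, 0.201]
tcp_rot: [0.886, 0.463, -0.0, -0.0]
contact_force: [0.7, 0.9, 0.3]
opening: 0.998
finger_force: 0.0
```

Run:
```python
from h import *
import pickle
W=cam("wrist"); pickle.dump(W,open("w4.pkl","wb")); s=ctrl.get_state(); print(s["time"],s["eef_pos"])
h=cv2.cvtColor(W["image"],cv2.COLOR_RGB2HSV)
v=np.array([np.cos(np.radians(55.3)),np.sin(np.radians(55.3))])
for n,p in(("idx",(.518,-.0222)),("ptr",(.5465,.0087))): print(n,proj(W,[*p,.06]))
p0=proj(W,[.532,-.007,.06]).astype(int); x0,y0=max(p0[0]-60,0),max(p0[1]-75,0)
red=cv2.inRange(h,(0,170,90),(6,255,255))|cv2.inRange(h,(174,170,90),(180,255,255)); org=cv2.inRange(h,(7,150,120),(19,255,255))
for n,m in(("red",red),("org",org)):
    N,l,st,c=cv2.connectedComponentsWithStats(m)
    for i in range(1,N):
        if st[i,4]>6 and abs(c[i]-p0).max()<90: p=onz(W,*c[i],.06);print(n,st[i].tolist(),c[i].round(1),p.round(4),"along",(p[:2]@v).round(4))
cv2.imwrite("pics/w4.png",cv2.resize(W["image"][y0:y0+150,x0:x0+120,::-1],(480,600),interpolation=cv2.INTER_CUBIC)); print(x0,y0)
```

```text
9.65 [ 0.52129212 -0.01873051  0.20126387]
idx [253.68445459 185.04435293]
ptr [260.81564923 134.68336236]
red [248, 180, 12, 11, 98] [253.  184.9] [ 0.5176 -0.0218  0.06  ] along 0.2768
org [257, 133, 9, 4, 34] [261.2 134.5] [0.5469 0.0086 0.06  ] along 0.3184
197 85
```

View pics/w4.png

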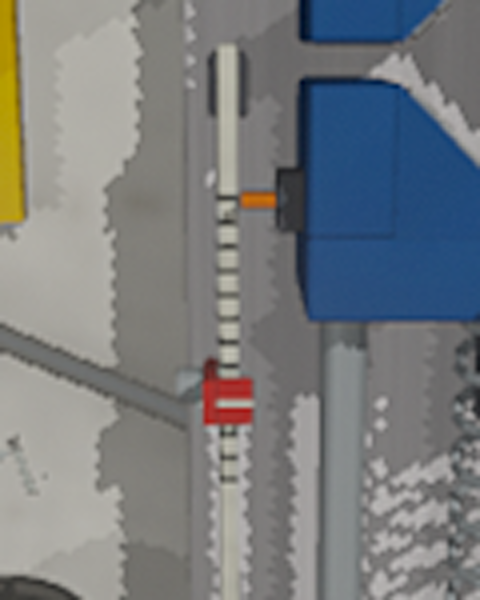

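The index's white line is at crop (235,404) and the pointer at (258,200), so the pull is 42 mm. On to the handle, turning a quarter turn.

Emit:
{"api": "send_rows", "payload": {"moves": "0 0 -0.028 -0.2 0.06 0 0.3; 0 0 -0.056 -0.4 0.12 0 0.3; 0 0 -0.084 -0.6 0.2 0 0.3; 0 0 -0.112 -0.8 0.3 0 0.3; 0 0 -0.14 -0.915 0.305 0.1 0.3; 0 0 -0.168 -0.915 0.305 0.2 0.3; 0 0 -0.196 -0.915 0.305 0.2 0.3; 0 0 -0.224 -0.915 0.305 0.2 0.3; 0 0 -0.25 -0.915 0.305 0.2 0.3; 0 0 -0.25 -0.915 0.305 0.2 0.3; 0 0 -0.25 -0.915 0.305 0.2 0.3; 0 0 -0.25 -0.915 0.305 0.2 0.3"}}

```text
time: 11.15
eef_pos: [0.4667, -0.2046, 0.1614]
tcp_rot: [0.301, 0.954, 0.0, 0.0]
contact_force: [-0.1, -1.1, -0.3]
opening: 0.652
finger_force: 0.0
```

Run:
```python
from h import *
import pickle
W=cam("wrist"); s=ctrl.get_state(); print(s["time"],s["eef_pos"],s["tcp_rot"],s["opening"],s["qpos"])
print("tcp px at z.056",proj(W,[*s["eef_pos"][:2],.056])*1.5625, "handle",proj(W,[.4665,-.2038,.056])*1.5625)
cv2.imwrite("pics/w5.png",cv2.resize(W["image"][:,:,::-1],(800,600),interpolation=cv2.INTER_CUBIC)); pickle.dump(W,open("w5.pkl","wb"))
```

```text
11.2 [ 0.46663815 -0.20471299  0.16139882] [ 3.00505962e-01  9.53779934e-01 -9.05594297e-06  6.75928701e-05] 0.6499805421254776 [-6.12754827e-01  7.70344909e-03  2.05103262e+00  2.67872888e-05
  1.08272226e+00 -1.57311753e+00]
tcp px at z.056 [400.13399996 300.0844452 ] handle [401.57487227 298.77118021]
```

View pics/w5.png

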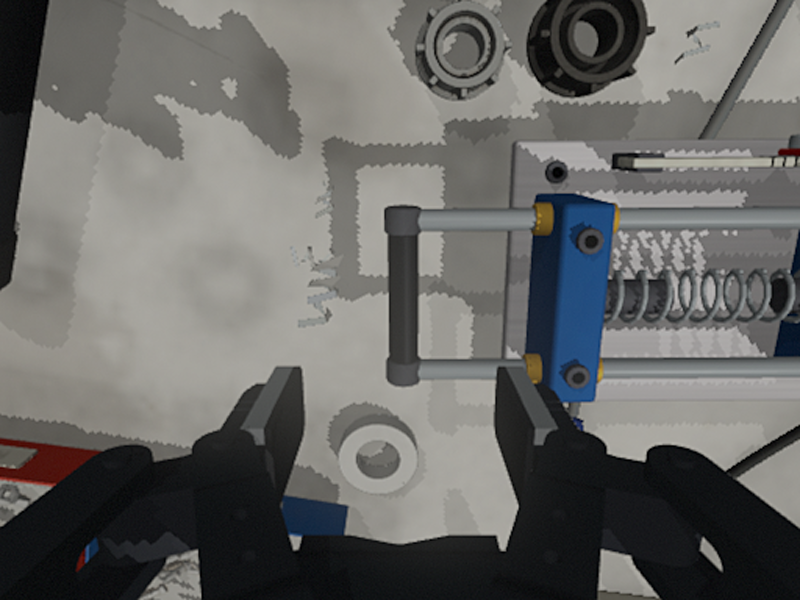

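The bar's middle is at (403,295), within 3 mm of the TCP's projection (400,300), and the space is clear between the rods (220 and 370). Going down, then gripping.

Emit:
{"api": "send_rows", "payload": {"moves": "0 0 0 0 0 0.2 0.3; 0 0 0 0 0 0.4 0.3; 0 0 0 0 0 0.53 0.3; 0 0 0 0 0 0.55 0.3; 0 0 0 0 0 0.55 0.3; 0 0 0 0 0 0.55 -0.4; 0 0 0 0 0 0.55 -1; 0 0 0 0 0 0.55 -1; 0 0 0 0 0 0.55 -1; 0 0 0 0 0 0.55 -1", "newtons": 70}}

```text
time: 12.45
eef_pos: [0.4681, -0.2042, 0.0528]
tcp_rot: [0.301, 0.954, 0.001, 0.002]
contact_force: [2.9, 5.4, 3.5]
opening: 0.14
finger_force: 68.2
```

Run:
```python
from h import *
s=ctrl.get_state(); print(s["time"],s["eef_pos"],s["tcp_rot"],s["opening"],s["contact_force"],s["finger_force"])
```

```text
12.45 [ 0.46809641 -0.20422089  0.05278238] [0.30051537 0.95377521 0.00097555 0.00155174] 0.14027842436895682 [2.85751395 5.3584014  3.46712274] 68.16391825675964
```

Emit:
{"api": "send_rows", "payload": {"moves": "0 0 0 0 -0.03 0 -1; 0 0 0 0 -0.06 0 -1; 0 0 0 0 -0.09 0 -1; 0 0 0 0 -0.12 0 -1; 0 0 0 0 -0.15 0 -1; 0 0 0 0 -0.18 0 -1; 0 0 0 0 -0.2 0 -1; 0 0 0 0 -0.2 0 -1; 0 0 0 0 -0.2 0 -1; 0 0 0 0 -0.2 0 -1", "newtons": 70}}

```text
time: 13.7
eef_pos: [0.4462, -0.236, 0.0528]
tcp_rot: [0.301, 0.954, 0.002, 0.002]
contact_force: [7.2, 8.9, 3.7]
opening: 0.138
finger_force: 68.3
```

Run:
```python
from h import *
import pickle
s=ctrl.get_state(); print(s["time"],s["eef_pos"],s["tcp_rot"],s["opening"],s["contact_force"],s["finger_force"])
d0=pickle.load(open("c0.pkl","rb")); v=np.array([.569,.822])
print("moved",(np.array([.4681,-.2042])-s["eef_pos"][:2])@v)
d={n:cam(n) for n in("side","scene","wrist")}; pickle.dump(d,open("c1.pkl","wb"))
for n in("side","scene"):
  for t,c in(("old",d0[n]),("new",d[n])):
    h=cv2.cvtColor(c["image"],cv2.COLOR_RGB2HSV)
    for nm,m in(("red",cv2.inRange(h,(0,150,70),(6,255,255))|cv2.inRange(h,(174,150,70),(180,255,255))),("org",cv2.inRange(h,(6,140,100),(19,255,255)))):
        p0=proj(c,[.532,-.007,.06]); N,l,st,ce=cv2.connectedComponentsWithStats(m)
        for i in range(1,N):
            if st[i,4]>1 and abs(ce[i]-p0).max()<30: print(n,t,nm,st[i].tolist(),ce[i].round(1),onz(c,*ce[i],.06)[:2]@v)
c=d["side"]; p=proj(c,[.52,-.02,.06]).astype(int)
a=cv2.resize(c["image"][p[1]-40:p[1]+40,p[0]-50:p[0]+50,::-1],(750,600),interpolation=cv2.INTER_CUBIC); cv2.imwrite("pics/s3.png",a)
```

```text
13.7 [ 0.44615353 -0.23595334  0.05276521] [0.301074   0.95359513 0.00228432 0.00235919] 0.1380811177808505 [7.21404617 8.88092695 3.73703549] 68.27845215797424
moved 0.03858879000990682
side old red [234, 233, 5, 6, 16] [235.9 235.4] 0.2792723772772902
side old org [214, 238, 3, 3, 7] [215. 239.] 0.3195648839839595
side new red [233, 232, 6, 7, 19] [235.6 234.7] 0.2789469639430651
side new org [231, 230, 3, 3, 6] [232.2 231.2] 0.2804443110980178
scene old red [222, 200, 4, 1, 4] [223.5 200. ] 0.2710928179170653
scene old org [222, 193, 2, 1, 2] [222.5 193. ] 0.3188263110921568
scene new red [222, 199, 4, 3, 6] [223.3 200. ] 0.27120339497475293
scene new org [225, 198, 3, 2, 5] [225.8 198.4] 0.27992032956725105
scene new org [242, 217, 2, 1, 2] [242.5 217. ] 0.16163969695376385
```

View pics/s3.png

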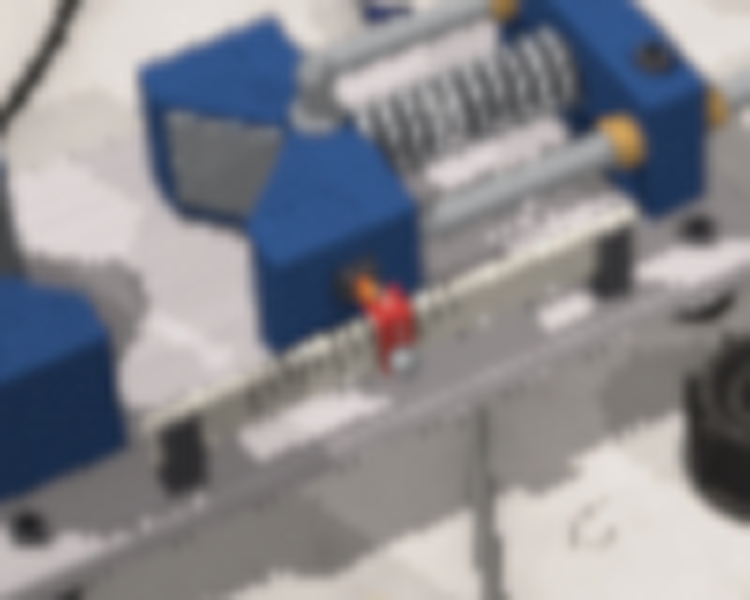

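The pointer tip (365,292) is almost level with the index (392,305). Both cameras give about 39 mm of the required 42 mm, so I'll pull another 2.6 mm and hold.

Emit:
{"api": "send_rows", "payload": {"moves": "0 0 0 0 -0.007 0 -1; 0 0 0 0 -0.013 0 -1; 0 0 0 0 -0.013 0 -1; 0 0 0 0 -0.013 0 -1; 0 0 0 0 -0.013 0 -1; 0 0 0 0 -0.013 0 -1; 0 0 0 0 -0.013 0 -1; 0 0 0 0 -0.013 0 -1; 0 0 0 0 -0.013 0 -1; 0 0 0 0 -0.013 0 -1"}}

```text
time: 15.1
eef_pos: [0.4447, -0.238, 0.0528]
tcp_rot: [0.301, 0.954, 0.002, 0.002]
contact_force: [7.1, 9.5, 2.8]
opening: 0.135
finger_force: 68.3
```

Run:
```python
from h import *
s=ctrl.get_state(); v=np.array([.569,.822])
print(s["time"],"moved",(np.array([.4681,-.2042])-s["eef_pos"][:2])@v,s["contact_force"],s["finger_force"],s["dq"].round(4))
for n in("side","scene"):
    c=cam(n); h=cv2.cvtColor(c["image"],cv2.COLOR_RGB2HSV); p0=proj(c,[.532,-.007,.06])
    N,l,st,ce=cv2.connectedComponentsWithStats(cv2.inRange(h,(6,140,100),(19,255,255)))
    for i in range(1,N):
        if st[i,4]>1 and abs(ce[i]-p0).max()<20: print(n,st[i].tolist(),onz(c,*ce[i],.06)[:2]@v)
```

```text
15.1 moved 0.04109689628145932 [7.07704804 9.46702892 2.82041205] 68.33736419677734 [ 0.001  -0.0029  0.0011  0.0017 -0.0008  0.0009]
side [233, 230, 2, 3, 6] 0.27790585515315713
scene [225, 198, 3, 2, 5] 0.2783463626240881
```

```bash
python3 -c "
from plant import ctrl
print(ctrl.sign_off())"
```

```text
the job is handed in; nothing more can be done
None
```

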